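# Slide a slim power bank out of its flush recess and set it on its charging cradle

## Robot

A 6-joint arm with a two-finger parallel gripper is mounted at the origin on a cart in front of the work surface, level with it; the furniture and walls round the work are solid. World frame = base frame: x ahead of the robot, y to its left, z up, the work surface at z = 0. Lengths are in m, angles in rad, forces in N, time in s.
With the tool pointing down it reaches from about 0.325 to 0.775 m from the base axis. Payload 5.5 kg.
Tool frame: the origin (TCP) lies between the finger pads; the fingertips stand 11 mm ahead of it and the grasp point (between the pads) lies 8 mm behind it; z points along the fingers, y is the line along which they close (so a half turn about z gives the same grasp; the last joint's range is limited). The gripper opens to 85 mm and grips with 20 to 120 N. Pads are 22 mm wide; open, the fingers measure 114 mm over their backs; the gripper's body (76 mm by 85 mm) begins 54 mm behind the grasp point. The pads swing forward as they close: fully open they stand 13 mm farther back than shut.
Start: joints at [-1.259, 0.091, 1.231, -0, 1.82, -0.057], TCP at [0.216, -0.56, 0.242] pointing down, gripper open.
Joint ranges: [-2.87, 2.87], [-0.86, 2.18], [0.17, 2.46], [-1.51, 4.65], [0.06, 2.69], [-2.65, 2.65]. Speed limits (rad/s): [2.57, 2.57, 3.01, 3.14, 3.14, 3.14].

## Interface

Orientations are given as a rotation vector (axis times angle).
In Python, from rig import * gives the robot as it stands. The module is installed in compiled form; this text tells all that it offers.
- The arm moves only by the tool send_rows, never from a script. Its argument "series" is a list of rows, each a list of 5 numbers: the opening in per cent of the stroke, from 0 (shut) to 100 (fully open), then the shift along the tool's x, y, z in cm, then the turn about the tool's z in degrees. In form: [[grip, tx, ty, tz, roll], ...]. A call has 1 to 8 rows; each row is the pose to reach, as a shift and turn from the pose commanded when the call began, along the tool's axes at that moment; what a row does not reach only later rows make up. A row lasts 1/8 s, in which the tool goes at most 62.5 mm and 10.7 degrees, less where a joint would pass 70% of its speed; a pose out of reach is approached as far as the arm can. A call with a gripper value outside its range is refused whole. The fingers move at their own pace and stop on an object; the grip force is fixed at half the most. Time passes only in rows, so rows that repeat a pose let the fingers close. It gives the time, the measured TCP pose, the force, the opening and the grip force at its end, in the units of the state.
- state(): the state, without advancing time (a new reading comes with each control period).
- snapshot(name): name is "side" or "top"; returns the picture (480x640x3 uint8, blue, green, red); there is no depth.
- calibration(name): a dict with "fx", "fy", "cx", "cy" (pixels), "pose" (4x4, takes a point from camera to world coordinates). Camera axes: x right, y up, looking along -z (the intrinsics and any distortion apply to the point x, -y, -z); pixel columns grow to the right and rows downward; lengths in m; the calibration is good to about 2 mm. A picture is of the moment at which its call begins. calibration takes no time and is no camera call.
- finish_job(): hands the job in; it is judged then, once.
The state is a dict: "t": time; "joint_pos": joint angles; "qvel": joint speeds; "effort": joint torques, N m; "ee_pos": TCP position; "orientation": TCP orientation; "ft_force": force on the tool from outside, world axes, zero at the start; "moment": the same for the moment, N m; "opening": finger opening in m; "grasp_force": force on a finger pad.
Only numpy, scipy, OpenCV 4.12 (cv2) and the standard library are available. Lean on these libraries where they do the work, as an engineer would, in place of code of your own. Each camera call takes 0.05 s, during which the arm holds its last target. There are 200 camera calls.

## Task

Put the slim power bank on its charging cradle. It lies flush in the organiser's recess, held by two side clips, where fingers cannot get round it: press on its top and drag it out of the open front end until the clips let go and about a third of it hangs over the edge, still lying flat; then pinch it by its two long sides, lift it off and lay it flat along the cradle between the two end lips, and let go. Never press it down with more than 25 N, do not let it fall on the table, and leave the other things on the desk where they are.

Things in the scene. Friction and masses are not known exactly. Their poses are not given: they have to be found in the camera images.
- power_bank_center (a point): Centre of the power bank, a flat aluminium plate 130 (x) x 56 (y) x 6 (z) mm, loose, 0.08-0.15 kg. x lengthwise, z up. It starts in the organiser's recess, lengthwise along it, its top 1 mm below the rims. Two sprung rubber clips in the recess's sides hold it; shut fingertips pressed on its top with about 13-18 N drag it along, lighter ones slip on it.
- organiser: Dark wooden block 150 (x) x 96 (y) x 57 (z) mm, fixed. Origin: centre of its underside; z up; -x is its open front, roughly towards the robot. In its top a recess 62 mm wide and 7 mm deep, centred on y = 0, runs from a closed end at x = +66.5 mm to the open front at x = -75 mm. The bank starts with its centre at x = -5 to 0; the clips, at x = +30, let go of it at about x = -40.
- cradle_seat (a point): Centre of the seat of the charging cradle (grey plastic, fixed), on its upper face 44 mm above the table. x lengthwise, z up. Its upper part is 158 (x) x 34 (y) mm, so the bank sticks out 11 mm either side and fingers can straddle it; under 10 mm height it is 60 mm wide. At either end a lip rises 8 mm above the seat; lips 142 mm apart inside. The bank may lie either way round.
- mug: White mug with a handle, 83 x 118 x 93 mm, loose bystander. Origin: centre of its underside.
- tape_roll: Roll of pale tape lying flat on the right (a second, fixed one lies at the far left), 100 x 98 x 25 mm, loose bystander. Origin: centre of its underside.
- marker: White and black marker pen, 17 x 135 x 16 mm, loose bystander. Origin: centre of its underside.
- key_ring: Bunch of keys lying flat, 110 x 121 x 8 mm, loose bystander. Origin: centre of its underside.
- organiser_edge (a point): Middle of the front edge of the recess floor, 50 mm above the table, at the organiser's x = -75 mm; same axes as the organiser. The bank must come to hang 32 to 60 mm over this edge (bank centre 33 to 5 mm behind it); with its centre beyond the edge it tips off. In front of it is free space down to the table.
Things that resemble listed ones, but are neither listed nor needed, are in the scene too. Leave any orange look-alike of the part that bears power_bank_center alone.

How it is judged:
On the way, in this order (a step that is already met when the one before it is completed fails the run):
1. the bank lies flat in the recess with 32 to 60 mm of its length over the open front edge (x of power_bank_center in the frame of organiser between -0.07 and -0.042 m and z of power_bank_center in the frame of organiser between 0.05 and 0.056 m and angle between power_bank_center's own z axis and vertical below 0.06 rad), for 0.2 s.
2. the bank is pinched by the fingers and lifted clear of the organiser (contact force between the fingers and power_bank above 1 N and contact force between power_bank and organiser below 0.05 N and height (world z) of power_bank_center above 0.065 m), for 0.2 s.
At the end, for the whole second after the job is handed in: The power bank lies flat (within 0.06 rad), right side up and at rest on the cradle's seat between the two lips: its centre within 8.5 mm of the seat's centre lengthwise, within 12 mm sideways and 0 to 6 mm above the seat, its length within 0.2 rad of the cradle's, released (x of power_bank_center in the frame of cradle_seat between -0.0085 and 0.0085 m and y of power_bank_center in the frame of cradle_seat between -0.012 and 0.012 m and z of power_bank_center in the frame of cradle_seat between 0 and 0.006 m and angle between the x axis of power_bank_center and the x axis of cradle_seat, either way round below 0.2 rad and angle between power_bank_center's own z axis and vertical below 0.06 rad and linear speed of power_bank below 0.01 m/s); the robot touches nothing.
It fails at once if the bank is pressed onto the recess floor with more than 25 N (contact force between power_bank and organiser_c0 above 25 N).
It fails at once if the bank is pressed onto the cradle with more than 25 N (contact force between power_bank and cradle above 25 N).
It fails at once if the bank falls towards the table (height (world z) of power_bank_center below 0.035 m).
It fails at once if a bystander is displaced by more than 30 mm (distance of any of mug, tape_roll, marker, key_ring from where it was at the start of the episode above 0.03 m).
It also fails if it takes over 72 s, if anything falls off the work surface, if the arm or the gripper's body presses on something with over 40 N, if the wrist force passes 120 N, or if a joint passes its speed limit or range.

## Working session

There is one attempt and no reset: what is moved stays moved. The work goes in short steps, Python scripts to look and compute and a tool call to move; the robot and the scene stay as the last step left them, time stands still between calls to the robot, and variables do not carry over. Pictures are saved under pics/ and viewed, at most 10 in all, crops included, and the job is handed in when it is done.

Besides the shell and the picture viewer there is one more tool, called after ">>>" as name([rows], argument=value, ...), one row to a line, values as JSON. send_rows: Moves the arm, as the interface text tells. Its arguments: {"type":"object","properties":{"series":{"type":"array","items":{"type":"array","items":{"type":"number"}}}},"required":["series"]}

```bash
mkdir -p pics; python3 - <<'E'
from rig import *
import cv2
for n in("top","side"):
    cv2.imwrite(f"pics/{n}0.png",snapshot(n)); c=calibration(n); print(n,{k:(v if k!="pose" else v) for k,v in c.items()})
s=state();print(s)
E
```

```text
top {'fx': 618.8058290059114, 'fy': 618.8058290059114, 'cx': 321.9639503417283, 'cy': 246.01147810234582, 'pose': array([[ 1.76183620e-02,  9.97667555e-01, -6.59472723e-02,
         4.87431025e-01],
       [-9.99843156e-01,  1.76990309e-02,  6.39150232e-04,
         5.14191350e-02],
       [ 1.80486226e-03,  6.59256680e-02,  9.97822905e-01,
         1.42680864e+00],
       [ 0.00000000e+00,  0.00000000e+00,  0.00000000e+00,
         1.00000000e+00]])}
side {'fx': 541.8417035054557, 'fy': 541.8417035054557, 'cx': 319.09224311627446, 'cy': 235.84271110225492, 'pose': array([[ 0.998292  , -0.03341427,  0.04792251,  0.6420875 ],
       [ 0.05833621,  0.61446796, -0.78678206, -0.86073805],
       [-0.0031571 ,  0.78823386,  0.61536771,  0.77002369],
       [ 0.        ,  0.        ,  0.        ,  1.        ]])}
{'t': 0.1, 'joint_pos': array([-1.25870194e+00,  9.18132304e-02,  1.23179633e+00, -1.26032744e-06,
        1.81981939e+00, -5.67193691e-02]), 'qvel': array([ 0.00054446, -0.00141454, -0.00100581,  0.00123648,  0.00079121,
       -0.00095033]), 'effort': array([ 1.47956951e-03, -4.60218108e+01, -4.19217968e+01, -9.46457726e-05,
        1.06620166e-02,  1.29944934e-05]), 'ee_pos': array([ 0.216217  , -0.55942388,  0.24122875]), 'orientation': array([-3.08653727e+00, -5.75718999e-01,  3.68997942e-04]), 'ft_force': array([-0.72715476, -0.29211073, -0.13718793]), 'moment': array([-0.02661003, -0.01545243, -0.02644629]), 'grasp_force': 0.0, 'opening': 0.08577104883995866}
```

View pics/top0.png

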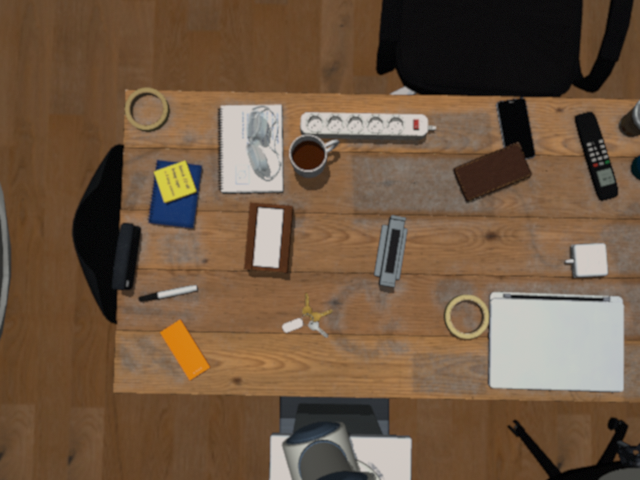

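View pics/side0.png

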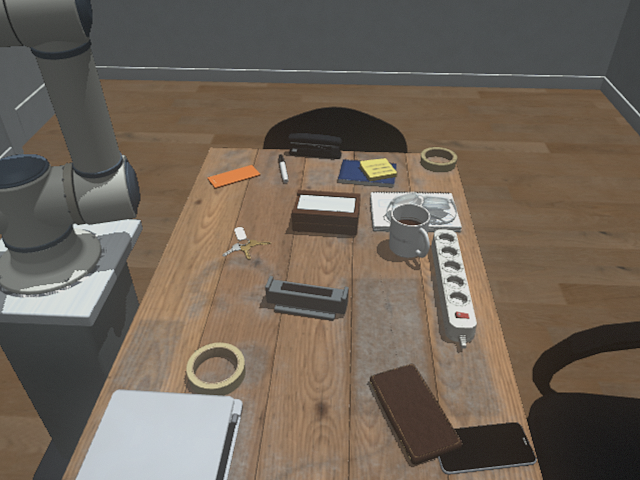

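Top picture: the candidates for the bank are the white plate in the dark block at (268,238), the orange look-alike at (185,349), the black phone at (516,127), the brown wallet at (492,172) and the white charger at (590,260). I choose the white plate in the organiser. The cradle is at (391,252), the mug at (310,155), the keys at (310,320), the marker at (168,293) and the tape at (466,317).

```bash
cat > h.py <<'E'
from rig import *
import cv2, numpy as np
def ray(n,uv,z):
    c=calibration(n);uv=np.atleast_2d(uv).astype(float);P=c["pose"]
    d=np.c_[(uv[:,0]-c["cx"])/c["fx"],-(uv[:,1]-c["cy"])/c["fy"],-np.ones(len(uv))]@P[:3,:3].T
    o=P[:3,3];return o+d*((z-o[2])/d[:,2])[:,None]
def proj(n,p):
    c=calibration(n);P=c["pose"];q=(np.atleast_2d(p)-P[:3,3])@P[:3,:3]
    return np.c_[c["cx"]+c["fx"]*q[:,0]/-q[:,2],c["cy"]-c["fy"]*q[:,1]/-q[:,2]]
def blob(n,im,roi,mask,z):
    x0,y0,x1,y1=roi;m=mask[y0:y1,x0:x1].astype(np.uint8)
    k,l,s,_=cv2.connectedComponentsWithStats(m);i=1+np.argmax(s[1:,4])
    v,u=np.nonzero(l==i);w=ray(n,np.c_[u+x0,v+y0],z)[:,:2]
    r=cv2.minAreaRect((w*1000).astype(np.float32));return r,w.mean(0)*1000,cv2.boxPoints(r)
E
python3 - <<'E'
from h import *
im=snapshot("top");g=im.astype(int)
white=g.min(2)>150
print("bank",blob("top",im,(240,195,300,285),white,.056))
dark=(g.max(2)<110)
print("org",blob("top",im,(240,195,300,285),dark|white,.057))
grey=(g.max(2)-g.min(2)<30)
print("crad",blob("top",im,(365,205,415,300),grey,.05))
a=cv2.resize(im[195:290,240:300],None,fx=6,fy=6,interpolation=2);b=cv2.resize(im[205:300,365:415],None,fx=6,fy=6,interpolation=2)
cv2.imwrite("pics/c1.png",np.hstack([a,b]))
E
```

```text
bank (((595.6851196289062, 171.52072143554688), (54.60498046875, 128.117431640625), 86.51581573486328), array([595.57161851, 171.5028544 ]), array([[530.0856 , 148.16173],
       [657.9662 , 140.37566],
       [661.28467, 194.87971],
       [533.40405, 202.66579]], dtype=float32))
org (((588.6864624023438, 165.66151428222656), (115.68211364746094, 169.13490295410156), 85.66389465332031), array([587.86943344, 166.47899892]), array([[499.98788, 114.37993],
       [668.6387 , 101.59212],
       [677.385  , 216.9431 ],
       [508.73425, 229.73091]], dtype=float32))
crad (((560.9329833984375, -101.17411804199219), (59.0660400390625, 181.71817016601562), 81.85228729248047), array([ 565.01501424, -102.3181591 ]), array([[ 466.80545, -117.53197],
       [ 646.68933, -143.28609],
       [ 655.06055,  -84.81627],
       [ 475.17664,  -59.06215]], dtype=float32))
```

View pics/c1.png

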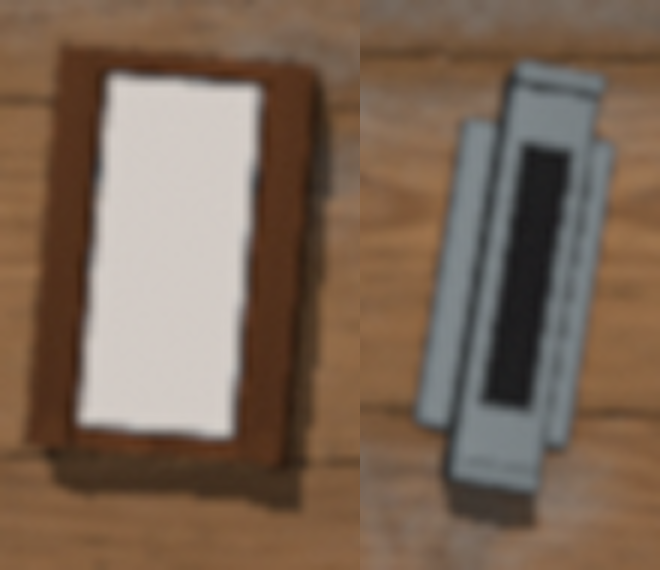

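The crop shows the white bank centred in the organiser's recess and the cradle with its dark pad at about crop (527,276), which is pixel (393,251). The choice stands. Next I refine the poses and work out the approach.

```bash
cat >> h.py <<'E'
def pa(n,im,roi,mask,z):
    x0,y0,x1,y1=roi;m=mask[y0:y1,x0:x1].astype(np.uint8)
    k,l,s,_=cv2.connectedComponentsWithStats(m);i=1+np.argmax(s[1:,4])
    v,u=np.nonzero(l==i);w=ray(n,np.c_[u+x0,v+y0],z)[:,:2];e,V=np.linalg.eigh(np.cov(w.T));a=V[:,1]*np.sign(V[0,1])
    return w.mean(0)*1000,np.degrees(np.arctan2(a[1],a[0])),np.sqrt(12*e)*1000
def togo(p):
    from scipy.spatial.transform import Rotation as R
    s=state();M=R.from_rotvec(s["orientation"]).as_matrix();return M.T@(np.array(p)-s["ee_pos"])*100, np.degrees(np.arctan2(M[1,0],M[0,0])), s["ee_pos"]
E
python3 - <<'E'
from h import *
im=snapshot("top");g=im.astype(int)
print("bank top",pa("top",im,(240,195,300,285),g.min(2)>140,.056))
print("pad top",pa("top",im,(380,222,408,280),g.max(2)<75,.044))
im=snapshot("side");g=im.astype(int)
print("bank side",pa("side",im,(285,185,370,245),g.min(2)>140,.056))
print("pad side",pa("side",im,(265,270,350,312),g.max(2)<60,.044))
print(togo([.606,.171,.12]))
E
```

```text
bank top (array([595.49201304, 170.92782998]), np.float64(-3.5457337597733924), array([ 56.10042301, 129.98923624]))
pad top (array([ 571.48760065, -107.27352675]), np.float64(-8.677127074191896), array([18.1626278 , 97.78452923]))
bank side (array([595.70601143, 176.44192663]), np.float64(-3.936744075339283), array([ 57.99192779, 131.11005126]))
pad side (array([ 578.63349827, -105.35243434]), np.float64(-3.3413207600939714), array([18.65370384, 92.62682488]))
(array([ 62.68880724, -54.08419532,  12.22729732]), np.float64(21.129264299977084), array([ 0.21625095, -0.559565  ,  0.24173666]))
```

>>> send_rows([
  [0,4.5,-3.9,0,0],
  [0,9,-7.8,0,0],
  [0,13.5,-11.6,0,5],
  [0,18,-15.5,0,10],
  [0,22.5,-19.4,0,15],
  [0,27,-23.3,0,20],
  [0,31.3,-27,0,24.8],
  [0,31.3,-27,0,24.8],
])

```text
t: 1.25
ee_pos: [0.4122, -0.1918, 0.2425]
orientation: [-3.14, 0.091, -0.001]
ft_force: [0.5, -0.9, -0.1]
opening: -0.0001
grasp_force: 0.0
```

```bash
python3 -c "
from h import *
print(togo([.606,.171,.12]),state()['joint_pos'])"
```

```text
(array([ 17.22374177, -37.33646112,  12.28430819]), np.float64(-3.3332872097492565), array([ 0.41224477, -0.19179396,  0.24246115])) [-5.10987380e-01 -3.01114994e-01  1.59562425e+00  9.74244924e-04
  1.84667058e+00  1.11825109e+00]
```

>>> send_rows([
  [0,2.5,-5.5,0,0.3],
  [0,5,-11,0,0.3],
  [0,7.5,-16.5,0,0.3],
  [0,10,-22,0,0.3],
  [0,12.5,-27.5,2,0.3],
  [0,15,-33,5,0.3],
  [0,17.2,-37.3,9,0.3],
  [0,17.2,-37.3,12.2,0.3],
])

```text
t: 2.25
ee_pos: [0.6072, 0.1677, 0.1176]
orientation: [3.14, -0.104, -0.002]
ft_force: [-0.6, 0.2, -0.1]
opening: 0.0
grasp_force: 0.0
```

>>> send_rows([
  [0,0,0,0,0],
  [0,0,0,1.5,0],
  [0,0,0,3,0],
  [0,0,0,4,0],
  [0,0,0,4.5,0],
  [0,0,0,4.7,0],
  [0,0,0,4.7,0],
  [0,0,0,4.7,0],
])

```text
t: 3.25
ee_pos: [0.6067, 0.1663, 0.0738]
orientation: [-3.14, 0.109, -0.001]
ft_force: [-0.3, 0.2, -0.1]
opening: -0.0002
grasp_force: 0.0
```

```bash
python3 -c "
from h import *
print(togo([.606,.171,.067]),state()['ft_force'])"
```

```text
(array([-0.10020598, -0.45972326,  0.68176028]), np.float64(-3.9621322368977965), array([0.60667661, 0.16634347, 0.07381742])) [-0.25549824  0.18905781 -0.08908505]
```

>>> send_rows([
  [0,0,-0.4,0.2,0],
  [0,0,-0.4,0.4,0],
  [0,0,-0.4,0.5,0],
  [0,0,-0.4,0.55,0],
  [0,0,-0.4,0.6,0],
  [0,0,-0.4,0.6,0],
])

```text
t: 4.0
ee_pos: [0.6067, 0.1702, 0.0673]
orientation: [3.14, -0.109, -0.0]
ft_force: [0.4, 0.5, 0.1]
opening: 0.0001
grasp_force: 0.0
```

>>> send_rows([
  [0,0,0,0.05,0],
  [0,0,0,0.05,0],
  [0,0,0,0.1,0],
  [0,0,0,0.1,0],
])

```text
t: 4.5
ee_pos: [0.6068, 0.1702, 0.0671]
orientation: [-3.14, 0.109, -0.001]
ft_force: [-1.2, -1.3, 5.6]
opening: -0.0001
grasp_force: 2.7
```

>>> send_rows([
  [0,0,0,0.03,0],
  [0,0,0,0.06,0],
  [0,0,0,0.06,0],
  [0,0,0,0.06,0],
])

```text
t: 5.0
ee_pos: [0.6069, 0.1703, 0.0671]
orientation: [-3.139, 0.109, -0.002]
ft_force: [-2.8, -1.1, 7.4]
opening: -0.0
grasp_force: 3.8
```

>>> send_rows([
  [0,0,0,0.05,0],
  [0,0,0,0.1,0],
  [0,0,0,0.1,0],
  [0,0,0,0.1,0],
])

```text
t: 5.5
ee_pos: [0.6072, 0.1704, 0.067]
orientation: [-3.139, 0.109, -0.003]
ft_force: [-4.4, -1.0, 9.6]
opening: 0.0001
grasp_force: 5.4
```

>>> send_rows([
  [0,0,0,0.1,0],
  [0,0,0,0.2,0],
  [0,0,0,0.24,0],
  [0,0,0,0.24,0],
])

```text
t: 6.0
ee_pos: [0.608, 0.1706, 0.067]
orientation: [-3.138, 0.109, -0.008]
ft_force: [-6.8, -1.3, 18.6]
opening: -0.0002
grasp_force: 9.1
```

>>> send_rows([
  [0,0,0,-0.05,0],
  [0,-0.3,0,-0.05,0],
  [0,-0.6,0,-0.05,0],
  [0,-0.9,0,-0.05,0],
  [0,-1.2,0,-0.05,0],
])

```text
t: 6.62
ee_pos: [0.5981, 0.1713, 0.067]
orientation: [-3.138, 0.109, -0.016]
ft_force: [4.3, -1.0, 11.2]
opening: 0.0001
grasp_force: 5.8
```

>>> send_rows([
  [0,0,0,0.12,0],
  [0,0,0,0.12,0],
  [0,-0.3,0,0.14,0],
  [0,-0.6,0,0.14,0],
  [0,-0.9,0,0.14,0],
  [0,-1.2,0,0.14,0],
])

```text
t: 7.38
ee_pos: [0.5871, 0.1722, 0.067]
orientation: [-3.137, 0.11, -0.02]
ft_force: [5.5, -0.5, 15.1]
opening: -0.0001
grasp_force: 7.6
```

```bash
python3 - <<'E'
from h import *
im=snapshot("side");b=snapshot("top")
print(state()['ft_force'],state()['ee_pos'])
a=cv2.resize(im[160:260,250:390],None,fx=4,fy=4,interpolation=2);c=cv2.resize(b[190:290,235:295],None,fx=4,fy=4,interpolation=2)
cv2.imwrite("pics/c2.png",np.hstack([a,c]))
E
```

```text
[ 3.26391807 -0.40970841 15.73381493] [0.58676325 0.17226095 0.06698453]
```

View pics/c2.png

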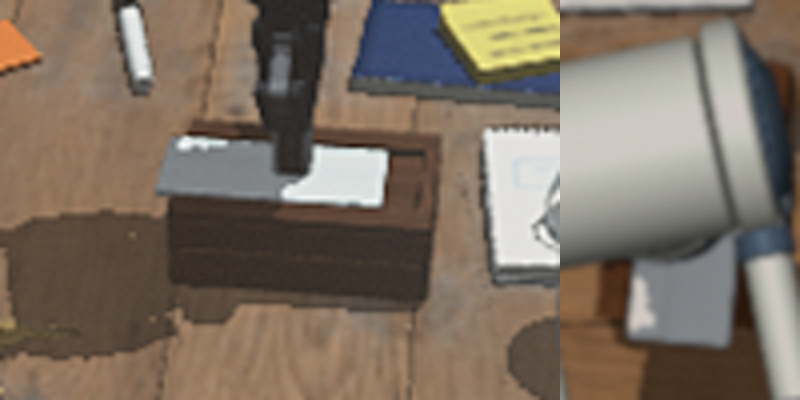

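The side crop shows the bank sliding out, with its front overhanging at crop (158,193) and its rear end at (386,207). It is still flat.

```bash
python3 - <<'E'
from h import *
q=ray("side",np.array([[158,193],[386,207]])/4+[250,160],.056)*1000;print(q,np.linalg.norm(q[1]-q[0]))
q=ray("side",np.array([[168,203],[437,225]])/4+[250,160],.057)*1000;print("org near top corners",q)
E
```

```text
[[512.77472523 151.07550771  56.        ]
 [643.4257248  144.28802724  56.        ]] 130.8271897525448
org near top corners [[519.63561014 140.12179397  57.        ]
 [672.27487304 127.03232521  57.        ]]
```

>>> send_rows([
  [0,-0.3,0,0.02,0],
  [0,-0.6,0,0.02,0],
  [0,-0.9,0,0.02,0],
  [0,-1.2,0,0.02,0],
  [0,-1.5,0,0.02,0],
  [0,-1.8,0,0.02,0],
  [0,-2.1,0,0.02,0],
  [0,-2.1,0,0.02,0],
])

```text
t: 8.48
ee_pos: [0.5657, 0.1738, 0.067]
orientation: [-3.137, 0.109, -0.019]
ft_force: [2.1, -1.3, 18.1]
opening: 0.0
grasp_force: 8.8
```

```bash
cat >> h.py <<'E'
def bankside():
    # front/rear edges of the bank along its line near the near rim, side view
    im=snapshot("side");return im
E
python3 - <<'E'
from h import *
im=snapshot("side")
cv2.imwrite("pics/c3.png",cv2.resize(im[170:250,240:380],None,fx=5,fy=5,interpolation=2))
E
```

```text
(no output)
```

View pics/c3.png

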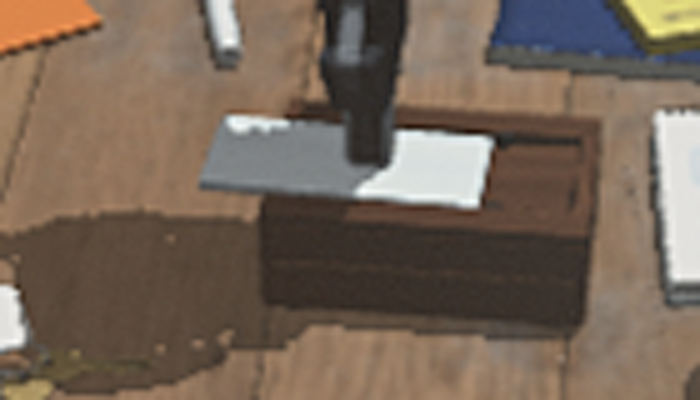

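The near corners are at crop (202,187) and (482,207). The bank follows the fingers and its centre is now at about x = -41 mm in the organiser's frame. I need about 18 mm more.

>>> send_rows([
  [0,-0.3,0,-0.04,0],
  [0,-0.6,0,-0.04,0],
  [0,-0.9,0,-0.04,0],
  [0,-1.2,0,-0.04,0],
  [0,-1.5,0,-0.04,0],
  [0,-1.8,0,-0.04,0],
  [0,-1.8,0,-0.04,0],
])

```text
t: 9.4
ee_pos: [0.5475, 0.1753, 0.067]
orientation: [-3.137, 0.109, -0.018]
ft_force: [2.0, 0.2, 17.1]
opening: -0.0002
grasp_force: 8.4
```

>>> send_rows([
  [0,0,0,-0.3,0],
  [0,0,0,-0.6,0],
  [0,0,0,-1.5,0],
  [0,0,0,-4,0],
  [0,0,0,-8,0],
  [100,-4,0,-10,0],
  [100,-8,0,-10,0],
  [100,-11,0,-10,0],
])

```text
t: 10.4
ee_pos: [0.4328, 0.1823, 0.1618]
orientation: [-3.14, 0.109, 0.0]
ft_force: [-1.0, 0.4, 0.4]
opening: 0.054
grasp_force: 0.0
```

```bash
python3 - <<'E'
from h import *
im=snapshot("side");t=snapshot("top")
print(togo([.5,.18,.1]))
a=cv2.resize(im[170:250,250:350],None,fx=4,fy=4,interpolation=2);b=cv2.resize(t[200:310,235:305],None,fx=4,fy=4,interpolation=2)
c=np.zeros((440,680,3),np.uint8);c[:320,:400]=a;c[:,400:]=b
cv2.imwrite("pics/c4.png",c)
E
```

```text
(array([ 6.78608081, -0.2040999 ,  6.18862456]), np.float64(-3.888531765505805), array([0.43217457, 0.18254438, 0.16190637]))
```

View pics/c4.png

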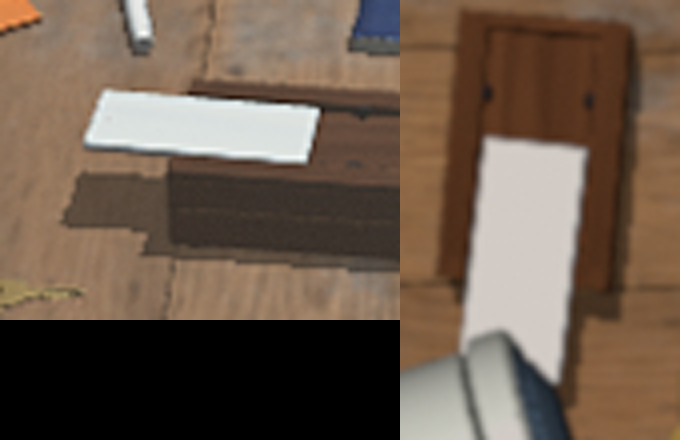

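The bank lies flat, hanging over the front. Its side-crop corners are (85,148), (308,163), (320,107) and (103,90); in the top crop its rear edge is at (484,137)-(587,148).

```bash
python3 - <<'E'
from h import *
q=ray("side",np.array([[85,146],[308,160],[320,107],[103,90]])/4+[250,170],.056)*1000;print(q.round(1),q.mean(0))
im=snapshot("side");g=im.astype(int)
print(pa("side",im,(262,185,335,222),g.min(2)>140,.056))
q=ray("top",np.array([[484,137],[587,148]])/4+[135,200],.056)*1000;print("rear",q)
q=ray("top",np.array([[488,32],[605,42]])/4+[135,200],.057)*1000;print("recess end",q)
q=ray("top",np.array([[440,275],[608,290]])/4+[135,200],.057)*1000;print("org front",q)
E
```

```text
[[470.1 155.8  56. ]
 [598.9 148.8  56. ]
 [603.4 203.2  56. ]
 [473.4 214.4  56. ]] [536.45096329 180.53979123  56.        ]
(array([535.13118161, 181.28166763]), np.float64(-5.963553494794921), array([ 58.3842923 , 131.44669524]))
rear [[601.62114734 197.58097425  56.        ]
 [596.50810178 140.23442972  56.        ]]
recess end [[660.22290325 196.69368726  57.        ]
 [655.78522869 131.44875972  57.        ]]
org front [[524.52977205 219.91674593  57.        ]
 [517.88072594 126.83469106  57.        ]]
```

>>> send_rows([
  [100,3,0.1,0,0.8],
  [100,6.8,0.2,2,0.8],
  [100,6.8,0.2,5,0.8],
  [100,6.8,0.2,7,0.8],
  [100,6.8,0.2,7,0.8],
])

```text
t: 11.18
ee_pos: [0.5008, 0.1751, 0.0893]
orientation: [3.138, -0.131, -0.006]
ft_force: [-0.2, 0.2, -0.4]
opening: 0.0855
grasp_force: 0.0
```

```bash
python3 - <<'E'
from h import *
print(togo([.5,.176,.045]))
im=snapshot("side")
cv2.imwrite("pics/c5.png",cv2.resize(im[150:250,240:360],None,fx=5,fy=5,interpolation=2))
E
```

```text
(array([-0.07205002, -0.08632182,  4.43363758]), np.float64(-4.771305009275973), array([0.50082978, 0.17513158, 0.08933436]))
```

View pics/c5.png

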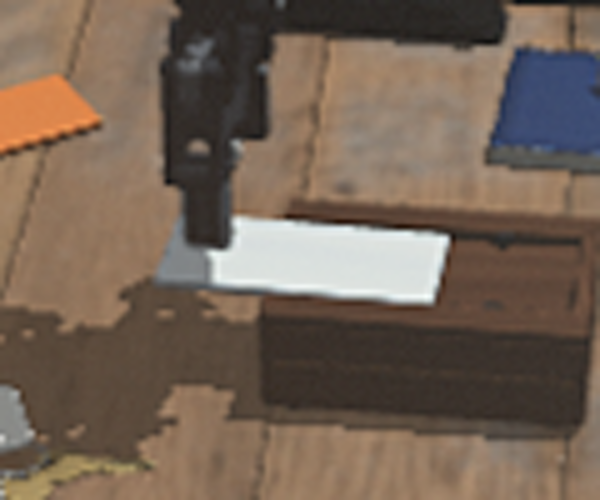

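The near finger, at crop (207,245), stands in front of the organiser's face (262) and over the overhang. I descend and pinch.

>>> send_rows([
  [100,0,-0.1,1.5,0],
  [100,0,-0.1,3,0],
  [100,0,-0.1,4.2,0],
  [100,0,-0.1,4.4,0],
  [100,0,-0.1,4.4,0],
])

```text
t: 11.85
ee_pos: [0.5019, 0.1765, 0.0475]
orientation: [3.139, -0.131, -0.0]
ft_force: [0.2, 0.0, 1.1]
opening: 0.0852
grasp_force: 0.0
```

>>> send_rows([
  [60,0,0,0,0],
  [50,0,0,0,0],
  [40,0,0,0,0],
  [40,0,0,0,0],
  [40,0,0,0,0],
  [40,0,0,0,0],
])

```text
t: 12.6
ee_pos: [0.5024, 0.1767, 0.0485]
orientation: [-3.138, 0.131, -0.002]
ft_force: [0.3, -0.1, 6.7]
opening: 0.0541
grasp_force: 62.6
```

>>> send_rows([
  [40,0,0,-0.5,0],
  [40,0,0,-1,0],
  [40,0,0,-2,0],
  [40,0,0,-3.5,0],
  [40,0,0,-5,0],
  [40,0,0,-6,0],
  [40,0,0,-6,0],
  [40,0,0,-6,0],
])

```text
t: 13.6
ee_pos: [0.5017, 0.1764, 0.1071]
orientation: [3.139, -0.131, -0.001]
ft_force: [0.0, -0.1, -1.4]
opening: 0.054
grasp_force: 63.1
```

```bash
python3 - <<'E'
from h import *
im=snapshot("side");t=snapshot("top");print(togo([.5,.176,.045]),state()["ft_force"])
a=cv2.resize(im[120:240,230:350],None,fx=4,fy=4,interpolation=2);b=cv2.resize(t[205:300,365:415],None,fx=5,fy=5,interpolation=2)
cv2.imwrite("pics/c6.png",np.hstack([a,np.vstack([b,np.zeros((5,250,3),np.uint8)])]))
E
```

```text
(array([-0.13850413,  0.04640665,  6.16987696]), np.float64(-4.768948877695762), array([0.5015082 , 0.17637352, 0.1066965 ])) [ 0.07314995 -0.2543837  -1.25148701]
```

View pics/c6.png

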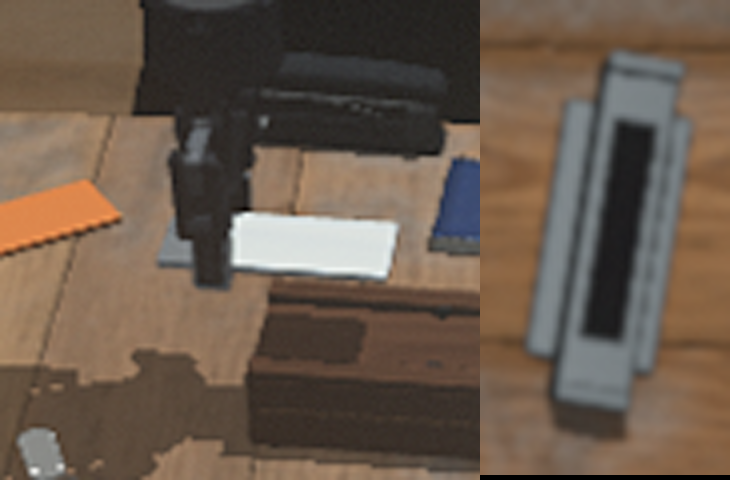

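The bank is held flat in the air, at side crop (158,264)-(388,278). The cradle's pad is centred at crop (619,230), and its ends are at (647,58) and (593,406).

```bash
python3 - <<'E'
from h import *
z=.056+.1067-.0485
q=ray("side",np.array([[158,262],[388,276],[397,222]])/4+[230,120],z)*1000;print("bank",q.round(1),(q[0]+q[1])/2, (q[0]+q[2])/2,z)
m=lambda p,z:ray("top",(np.array(p)-[480,0])/5+[365,205],z)*1000
q=m([[618,120],[657,126],[620,340],[583,336]],.044);print("pad",q.round(1),q.mean(0))
q=m([[610,52],[684,66],[630,409],[556,400]],.052);print("ends",q.round(1),q.mean(0))
t=snapshot("top").astype(int);print(pa("top",t,(380,222,408,280),t.max(2)<85,.044))
s=snapshot("side");import sys
c=proj("side",[[.4937,-.096,.052],[.6497,-.1185,.052]]);print(c)
E
```

```text
bank [[469.7 154.2 114.2]
 [598.7 146.8 114.2]
 [601.2 203.6 114.2]] [534.19721786 150.48487131 114.2       ] [535.44835857 178.88711514 114.2       ] 0.11420000000000001
pad [[ 619.9 -107.3   44. ]
 [ 617.5 -124.8   44. ]
 [ 521.2 -109.2   44. ]
 [ 522.7  -92.6   44. ]] [ 570.33579915 -108.46922184   44.        ]
ends [[ 649.6 -102.5   52. ]
 [ 643.9 -135.6   52. ]
 [ 490.5 -113.    52. ]
 [ 493.9  -80.1   52. ]] [ 569.47818354 -107.79538402   52.        ]
(array([ 571.16456735, -107.18162176]), np.float64(-8.637261045637144), array([18.78439291, 98.64937447]))
[[266.87242792 282.82793878]
 [347.18433001 294.04109876]]
```

>>> send_rows([
  [40,0.7,3.5,-0.8,0.5],
  [40,1.5,7,-1.5,1],
  [40,2.3,11,-1.5,1.5],
  [40,3.1,15,-1.5,2],
  [40,3.9,19,-1.5,2.7],
  [40,4.7,22.5,-1.5,3.3],
  [40,5.5,26,-1.5,3.7],
  [40,5.8,27.5,-1.5,3.7],
])

```text
t: 14.8
ee_pos: [0.5367, -0.104, 0.1221]
orientation: [3.133, -0.235, -0.001]
ft_force: [0.8, 0.5, -1.5]
opening: 0.054
grasp_force: 63.3
```

>>> send_rows([
  [40,0,0,1,0],
  [40,0,0,2,0],
  [40,0,0,3,0],
  [40,0,0,4,0],
  [40,0,0,4,0],
  [40,0,0,4,0],
])

```text
t: 15.55
ee_pos: [0.537, -0.1022, 0.0828]
orientation: [3.133, -0.232, 0.001]
ft_force: [-0.1, 0.4, -0.1]
opening: 0.0543
grasp_force: 63.3
```

```bash
python3 - <<'E'
from h import *
im=snapshot("side");t=snapshot("top");print(togo([.5364,-.1027,.08]),state()["ft_force"],state()["opening"])
a=cv2.resize(im[230:330,240:370],None,fx=4,fy=4,interpolation=2);b=cv2.resize(t[200:300,365:425],None,fx=4,fy=4,interpolation=2)
cv2.imwrite("pics/c7.png",np.hstack([a,b]))
E
```

```text
(array([-0.07284579,  0.03809088,  0.32184921]), np.float64(-8.469031737528098), array([ 0.53717331, -0.1024297 ,  0.08321922])) [ 0.70124574 -0.98587444 -1.31614855] 0.05441060103476723
```

View pics/c7.png

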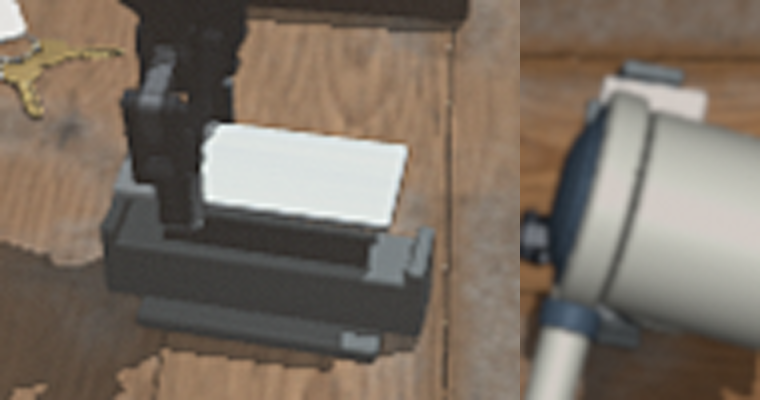

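The bank hangs over the cradle. Its far end is at top crop (605,75)-(708,92), just inside the far lip at (625,62)-(684,75).

```bash
python3 - <<'E'
from h import *
u=np.array([np.cos(np.radians(8.5)),-np.sin(np.radians(8.5))])
def m(n,p,o,z):
    q=ray(n,np.array(p)/4+o,z)[:,:2]*1000;print(n,q.round(1),"along",(q@u).round(1),"across",(q@[-u[1],u[0]]).round(1))
m("top",[[605,75],[708,92]],[235,200],.0907)
m("top",[[625,62],[684,75]],[235,200],.052)
m("side",[[388,225],[406,146]],[240,230],.0907)
m("side",[[433,230],[412,274],[103,229],[118,196]],[240,230],.052)
print(np.array([570.5,-107.8])@u)
E
```

```text
top [[ 637.5  -87.9]
 [ 629.2 -143.9]] along [643.5 643.6] across [  7.3 -49.3]
top [[ 649.3 -103. ]
 [ 642.6 -136.1]] along [657.4 655.7] across [ -5.9 -39.6]
side [[ 630.4 -139.3]
 [ 637.2  -84.3]] along [644.1 642.7] across [-44.5  10.8]
side [[ 651.4 -100.5]
 [ 642.1 -130.9]
 [ 493.2 -108.5]
 [ 497.4  -84.8]] along [659.1 654.4 503.8 504.4] across [ -3.1 -34.5 -34.4 -10.4]
580.1674045677455
```

The bank is aligned with the cradle to within about 2 mm lengthwise and sideways. I lower it.

>>> send_rows([
  [40,0,0,1,0],
  [40,0,0,2,0],
  [40,0,0,2.8,0],
  [40,0,0,3.4,0],
  [40,0,0,3.7,0],
  [40,0,0,3.8,0],
  [40,0,0,3.8,0],
])

```text
t: 16.52
ee_pos: [0.537, -0.1024, 0.0448]
orientation: [3.133, -0.232, 0.001]
ft_force: [-0.1, 0.5, -1.3]
opening: 0.0543
grasp_force: 63.3
```

>>> send_rows([
  [40,0,0,0.05,0],
  [40,0,0,0.1,0],
  [40,0,0,0.15,0],
  [40,0,0,0.15,0],
])

```text
t: 17.02
ee_pos: [0.5368, -0.1024, 0.043]
orientation: [-3.133, 0.232, 0.0]
ft_force: [0.6, -0.4, -1.1]
opening: 0.0543
grasp_force: 63.3
```

>>> send_rows([
  [40,0,0,0.05,0],
  [40,0,0,0.1,0],
  [40,0,0,0.1,0],
  [40,0,0,0.1,0],
])

```text
t: 17.52
ee_pos: [0.5371, -0.1024, 0.0428]
orientation: [3.133, -0.232, 0.001]
ft_force: [-1.7, 1.1, 6.7]
opening: 0.0544
grasp_force: 63.9
```

>>> send_rows([
  [68,0,0,-0.05,0],
  [75,0,0,-0.05,0],
  [85,0,0,-0.05,0],
  [100,0,0,-0.05,0],
  [100,0,0,-0.05,0],
  [100,0,0,-0.05,0],
])

```text
t: 18.27
ee_pos: [0.5369, -0.1024, 0.0426]
orientation: [-3.133, 0.232, -0.0]
ft_force: [-0.1, -0.4, 0.4]
opening: 0.0855
grasp_force: 0.0
```

>>> send_rows([
  [100,0,0,-1,0],
  [100,0,0,-2.5,0],
  [100,0,0,-5,0],
  [100,0,0,-9,0],
  [100,0,0,-14,0],
  [100,-5,0,-15,0],
  [100,-10,0,-15,0],
  [100,-13,0,-15,0],
])

```text
t: 19.27
ee_pos: [0.407, -0.083, 0.1945]
orientation: [3.132, -0.232, 0.004]
ft_force: [-0.5, 0.1, 0.7]
opening: 0.0854
grasp_force: 0.0
```

```bash
python3 - <<'E'
from h import *
im=snapshot("side");t=snapshot("top")
print(pa("side",im,(255,255,365,315),im.min(2)>140,.05),pa("top",t,(370,205,420,300),t.min(2)>140,.05))
a=cv2.resize(im[230:330,240:370],None,fx=4,fy=4,interpolation=2);b=cv2.resize(t[200:300,365:425],None,fx=4,fy=4,interpolation=2)
cv2.imwrite("pics/c8.png",np.hstack([a,b]))
E
```

```text
(array([ 569.58905031, -102.42436313]), np.float64(-7.652291212432923), array([ 57.73719219, 131.17801624])) (array([ 569.49999905, -105.92707823]), np.float64(-7.771633296529344), array([ 56.51501411, 130.65291569]))
```

View pics/c8.png

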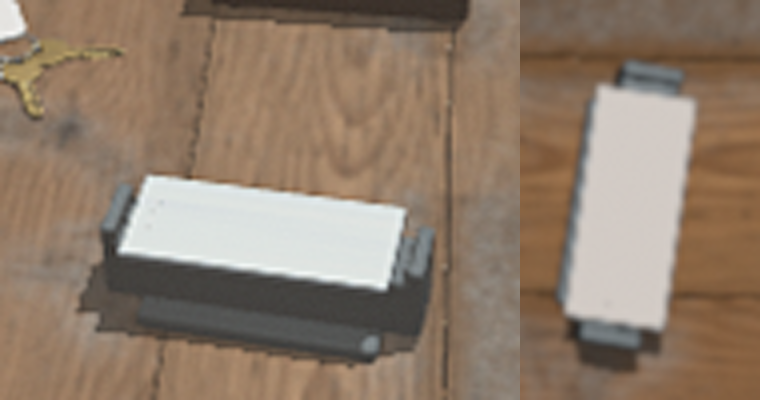

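The bank lies flat between the two lips, at side crop (118,250)-(405,210), and the gripper is clear. I hand the job in.

```bash
python3 -c "
from rig import *
print(finish_job())"
```

```text
the job is handed in; nothing more can be done
None
```

The power bank lies flat on the cradle between the two lips, about 2 mm off centre as measured from the last pictures, with the gripper clear; I handed the job in at about 19 s, and no verdict came back.

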